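# Set up the jar for refilling and hold the spice carousel

## Task

The empty jar with the red band is to be refilled, so stand it in the empty cup of the spice carousel and let go, then seat the green filling funnel squarely in its mouth, then lay the round sieve flat in the top of the funnel. Next take the carousel by the wooden knob on its centre post and turn it gently until this jar stands straight at the front, on the side of the robot, and finish still gripping the knob so that the carousel stays still while I pour from the yellow cup. Set the glass down softly, keep the two closed jars standing in their cups, and leave the other things on the plank where they are.

Things in the scene. Friction and masses are not known exactly. Their poses are not given: they have to be found in the camera images.
- jar: The empty clear glass jar without lid, marked with a 10 mm wide red band around it (14 to 24 mm above its foot). 85 mm tall, body 58 mm in diameter up to 67 mm height, then a shoulder and a threaded neck 52 mm in diameter; mouth 46 mm inside. About 150 g, stands upright on the plank at the left. Origin: centre of its underside; z up along its axis.
- funnel: Green plastic filling funnel, standing on its neck on the plank. 38 mm tall: neck 41 mm in diameter for the lower 14 mm (38 at the tip), above it a collar 62 mm in diameter (grip it there). Seated, the collar's underside rests on the jar's rim, neck inside the mouth. Recess in its top for the sieve: 56 mm in diameter, 5 mm deep. About 50 g. Origin: centre of its underside (neck tip); z up.
- sieve: Round stainless steel sieve disc, 53 mm in diameter and 4 mm thick, lying flat on the plank, with an upright black grip 14 mm in diameter in its middle whose top is 30 mm above the disc's underside. It lies in the recess in the funnel's top. About 50 g. Origin: centre of its underside; z up.
- carousel: Turning part of the spice carousel: round wooden tray 256 mm wide, 10 mm thick, three white jar cups (64 mm inside, 69 outside, 14 mm deep) 88 mm from the axis, 120 degrees apart, centre post with knob. The empty cup is at its own -x. It turns endlessly about z, slightly stiff (0.07 N m), and stays where left. Origin: on the axis, at the tray's underside, 14 mm above the plank.
- carousel_base: The fixed round foot under the carousel, 190 mm in diameter, does not move during the job. Origin: on the turning axis at plank height; its axes are parallel to the world's, so its -x points to the front (to the robot's side).
- free_well (a point): Centre of the floor of the empty jar cup, 88 mm from the carousel's axis, 24 mm above the plank; at the start it lies at the left or front left of the carousel and it turns with it. With the marked jar standing in it, the jar faces front when it lies straight toward -x from the carousel's axis.
- knob (a point): Centre of the round wooden knob on top of the carousel's post, on the turning axis, 148 mm above the plank; the knob is a cylinder 40 mm in diameter and 28 mm tall (134 +/- 14 mm above the tray's underside), the post below it 14 mm thick. Its top is 45 mm above the lids of the closed jars.
- jar_beans: Closed glass jar of dark red beans with white screw lid, 58 mm in diameter, 91 mm tall, standing in one of the carousel's cups (which one varies). Origin: centre of its underside. Keep it standing there.
- jar_corn: Closed glass jar of yellow corn with white screw lid, 58 mm in diameter, 91 mm tall, standing in another of the carousel's cups. Origin: centre of its underside. Keep it standing there.
- measuring_cup: Yellow plastic measuring cup, 82 mm wide, 62 mm tall, with a flat handle to its own +y reaching 123 mm from its centre; at the back left. Origin: centre of its underside. Leave it alone.
- colander: Small stainless steel colander, 182 mm wide over the rim, 75 mm tall, two side handles; at the back behind the carousel. Origin: centre of its underside. Leave it alone.
- tomato_tin: Tin can with red wrapper, 74 mm in diameter, 110 mm tall, at the right. Origin: centre of its underside. Leave it alone.
- spare_lid: The marked jar's own white screw lid, 57 mm in diameter, 15 mm tall, lying on the plank at the right front. Origin: centre of its underside. Not needed now: leave it alone.

How it is judged:
On the way, in this order (a step that is already met when the one before it is completed fails the run):
1. the marked jar stands in the empty cup of the carousel, let go (horizontal distance between jar and free_well below 0.005 m and z of jar in the frame of free_well between -0.003 and 0.003 m and angle between jar's own z axis and vertical below 0.06 rad and contact force between the fingers and jar below 0.1 N), for 0.2 s.
2. the funnel is seated squarely in the jar's mouth, let go (horizontal distance between jar and free_well below 0.005 m and z of jar in the frame of free_well between -0.003 and 0.003 m and angle between each of jar, funnel's own z axis and vertical below 0.06 rad and horizontal distance between funnel and jar below 0.005 m and z of funnel in the frame of jar between 0.068 and 0.074 m and contact force between the fingers and funnel below 0.1 N), for 0.2 s.
3. the sieve lies flat in the funnel's top, let go (horizontal distance between jar and free_well below 0.005 m and z of jar in the frame of free_well between -0.003 and 0.003 m and angle between each of jar, funnel, sieve's own z axis and vertical below 0.06 rad and horizontal distance between funnel and jar below 0.005 m and z of funnel in the frame of jar between 0.068 and 0.074 m and horizontal distance between sieve and funnel below 0.004 m and z of sieve in the frame of funnel between 0.0305 and 0.0355 m and contact force between the fingers and sieve below 0.1 N), for 0.2 s.
4. the carousel, gripped by its knob, is turned until the jar stands at the front (y of jar in the frame of carousel_base between -0.015 and 0.015 m and x of jar in the frame of carousel_base below 0 m and angular speed of carousel below 0.06 rad/s and contact force between the fingers and carousel above 2 N and distance between the grasp point and knob below 0.03 m), for 0.2 s.
At the end, for the whole second after the job is handed in: Knob still gripped (over 2 N, TCP within 30 mm of it), carousel at rest, marked jar within 15 mm sideways of straight front; jar on its cup's floor, funnel on its rim (each within 5 mm of centre, 3 mm in height), sieve flat in the recess (4 mm, 2.5 mm); closed jars in their cups (all of step 4 and horizontal distance between jar and free_well below 0.005 m and z of jar in the frame of free_well between -0.003 and 0.003 m and angle between each of jar, funnel, sieve's own z axis and vertical below 0.06 rad and horizontal distance between funnel and jar below 0.005 m and z of funnel in the frame of jar between 0.068 and 0.074 m and horizontal distance between sieve and funnel below 0.004 m and z of sieve in the frame of funnel between 0.0305 and 0.0355 m and z of jar_beans in the frame of carousel between 0.006 and 0.014 m and angle between each of jar_beans, jar_corn's own z axis and vertical below 0.1 rad and z of jar_corn in the frame of carousel between 0.006 and 0.014 m); the arm keeps its last pose, push and grip.
It fails at once if a closed jar tips or leaves its cup (angle between any of jar_beans, jar_corn's own z axis and vertical above 0.25 rad or z of any of jar_beans, jar_corn in the frame of carousel above 0.022 m).
It fails at once if the carousel is spun fast (over 2.5 rad/s) (angular speed of carousel above 2.5 rad/s).
It fails at once if the marked glass jar is dropped or slammed into its cup (over 0.4 m/s in the last 30 mm) (horizontal distance between jar and free_well below 0.03 m and z of jar in the frame of free_well below 0.03 m and linear speed of jar above 0.4 m/s).
It fails at once if a bystander on the plank is moved by more than 15 mm (distance of any of measuring_cup, colander, tomato_tin, spare_lid from where it was at the start of the episode above 0.015 m).
It also fails if it takes over 72 s, if anything falls off the work surface, if the arm or the gripper's body presses on something with over 40 N, if the wrist force passes 120 N, or if a joint passes its speed limit or range.

## Robot

A 7-joint arm with a two-finger parallel gripper is mounted at the origin on the work surface. World frame = base frame: x ahead of the robot, y to its left, z up, the work surface at z = 0. Lengths are in m, angles in rad, forces in N, time in s.
With the tool pointing down it reaches from about 0.4 to 0.875 m from the base axis. Payload 4.4 kg.
Tool frame: the origin (TCP) lies between the finger pads, 19 mm behind the fingertips; this is the grasp point; z points along the fingers, y is the line along which they close (so a half turn about z gives the same grasp; the last joint's range is limited). The gripper opens to 85 mm and grips with 20 to 120 N. Pads are 22 mm wide; open, the fingers measure 114 mm over their backs; the gripper's body (76 mm by 85 mm) begins 54 mm behind the grasp point. The pads swing forward as they close: fully open they stand 13 mm farther back than shut.
Start: joints at [1.209, 0.628, 0.038, 1.517, -0.027, 0.996, -0.02], TCP at [0.19, -0.622, 0.25] pointing down, gripper open.
Joint ranges: [-3.06, 3.06], [-0.37, 2.12], [-1.25, 1.32], [0.18, 2.47], [-1.1, 4.24], [0.23, 1.98], [-2.94, 2.94]. Speed limits (rad/s): [2.57, 2.57, 3.14, 3.14, 3.14, 3.14, 3.14].

## Interface

Orientations are given as a unit quaternion [w, x, y, z].
In Python, from cell import robot, viewer gives the robot as it stands.
- The arm moves only by the tool carry_out, never from a script. Its argument "moves" is a list of rows, each a list of 7 numbers: the closure, from -1 (fully open) to 1 (shut), then the shift along the tool's x, y, z scaled (see below), then the turn, a rotation vector about the tool's x, y, z scaled (see below). In form: [[fingers, dx, dy, dz, rx, ry, rz], ...]. A call has 1 to 10 rows; each row is the pose to reach, as a shift and turn from the pose commanded when the call began, along the tool's axes at that moment; what a row does not reach only later rows make up. The controller multiplies each number of a shift by 400 mm and each number of a turn by 30 degrees. A row lasts 1/8 s, in which the tool goes at most 62.5 mm and 10.7 degrees, less where a joint would pass 70% of its speed; a pose out of reach is approached as far as the arm can. A call with a number of a shift or a turn outside -1 to 1 is refused whole. A call with a gripper value outside its range is refused whole. The fingers move at their own pace and stop on an object; "force" is the grip in N (left out, the last holds). Time passes only in rows, so rows that repeat a pose let the fingers close. It gives the time, the measured TCP pose, the force, the opening and the grip force at its end, in the units of the state.
- robot.get_obs(): the state, without advancing time (a new reading comes with each control period).
- viewer.snapshot(name): name is "scene" or "top" or "wrist"; returns the picture (420x560x3 uint8, blue, green, red); there is no depth.
- viewer.calibration(name): a dict with "mtx" (3x3 intrinsics, pixels), "k1" (the pictures are not rectified: a ray, as slopes to the right and down, at radius r is drawn at 1 + k1 r^2 times it, then the intrinsics apply), "cam_to_world" (4x4, takes a point from camera to world coordinates); the wrist camera has in their place "hand_eye" (4x4, takes a point from camera to tool coordinates, whose origin is the TCP and whose axes are the flange's). Camera axes: x right, y down, z forward; pixel columns grow to the right and rows downward; lengths in m; the calibration is good to about 2 mm. A picture is of the moment at which its call begins: read the wrist's pose just before it. calibration takes no time and is no camera call.
- robot.close_job(): hands the job in; it is judged then, once.
The state is a dict: "time_s": time; "joint_pos": joint angles; "dq": joint speeds; "joint_efforts": joint torques, N m; "tcp_pos": TCP position; "tcp_rot": TCP orientation; "contact_force": force on the tool from outside, world axes, zero at the start; "ft_torque": the same for the moment, N m; "finger_gap": finger opening in m; "gripper_force": force on a finger pad.
Only numpy, scipy, OpenCV 4.12 (cv2) and the standard library are available. Lean on these libraries where they do the work, as an engineer would, in place of code of your own. Each camera call takes 0.05 s, during which the arm holds its last target. There are 200 camera calls.

## Working session

There is one attempt and no reset: what is moved stays moved. The work goes in short steps, Python scripts to look and compute and a tool call to move; the robot and the scene stay as the last step left them, time stands still between calls to the robot, and variables do not carry over. Pictures are saved under pics/ and viewed, at most 10 in all, crops included, and the job is handed in when it is done.

Besides the shell and the picture viewer there is one more tool, called after "Request:" by a JSON object that holds its "fn" and its "kwargs", one argument or row to a line. carry_out: Moves the arm, as the interface text tells. Its arguments: {"type":"object","properties":{"moves":{"type":"array","items":{"type":"array","items":{"type":"number","minimum":-1,"maximum":1}}},"force":{"type":"number"}},"required":["moves"]}

```bash
mkdir -p pics; cat > h.py <<'E'
import numpy as np, cv2
from cell import robot, viewer
from scipy.spatial.transform import Rotation as R
def pose():
    o=robot.get_obs(); q=o["tcp_rot"]; T=np.eye(4)
    T[:3,:3]=R.from_quat([q[1],q[2],q[3],q[0]]).as_matrix(); T[:3,3]=o["tcp_pos"]; return T
def cam(name,T=None):
    c=viewer.calibration(name)
    M=np.array(c["cam_to_world"]) if "cam_to_world" in c else T@np.array(c["hand_eye"])
    return np.array(c["mtx"]),c["k1"],M
def ray(uv,c):
    K,k1,M=c; x=np.linalg.inv(K)@[uv[0],uv[1],1]; s=x[:2]; rd=np.hypot(*s); r=rd
    for _ in range(20): r=rd/(1+k1*r*r)
    s=s/(1+k1*r*r); return M[:3,3],M[:3,:3]@[s[0],s[1],1]
def onz(uv,c,z):
    o,d=ray(uv,c); return (o+d*(z-o[2])/d[2])[:2]
def proj(p,c):
    K,k1,M=c; q=M[:3,:3].T@(np.array(p)-M[:3,3]); s=q[:2]/q[2]; s=s*(1+k1*(s@s)); return (K@[s[0],s[1],1])[:2]
E
python3 - <<'E'
from h import *
o=robot.get_obs(); print(o)
ims=[]
for n in("scene","top","wrist"):
    T=pose(); im=viewer.snapshot(n); cv2.imwrite(f"pics/{n}0.png",im); c=cam(n,T); print(n,c[2].round(3).tolist(),c[0][0,0],c[1])
E
```

```text
{'time_s': 0.0, 'joint_pos': array([ 1.20921056,  0.62937516,  0.03841676,  1.51837915, -0.02702631,
        0.99631438, -0.01997507]), 'dq': array([-2.71366957e-04,  4.19778163e-05,  2.95954289e-04,  4.39348262e-04,
       -9.32057773e-04, -2.40855254e-04,  2.74487719e-05]), 'joint_efforts': array([-1.53341748e-04, -5.63397861e+01,  1.22628238e+00, -1.93441290e+01,
        1.10514939e-02,  1.05679934e-02, -6.44698545e-06]), 'tcp_pos': array([ 0.18934186, -0.62118005,  0.24906622]), 'tcp_rot': array([-9.69580827e-04,  9.89081027e-01,  1.47369477e-01, -1.39850832e-04]), 'contact_force': array([ 0.69018499, -0.80877063, -1.56296229]), 'ft_torque': array([ 0.0471703 , -0.02712401,  0.02317353]), 'gripper_force': 0.0, 'finger_gap': 0.0857982429356861}
scene [[-0.768, 0.49, -0.414, 1.088], [0.641, 0.602, -0.476, 0.471], [0.016, -0.631, -0.776, 0.941], [0.0, 0.0, 0.0, 1.0]] 460.3614280362317 0.016550975137314898
top [[-0.007, -0.973, 0.232, 0.396], [-1.0, 0.006, -0.005, -0.048], [0.004, -0.232, -0.973, 1.088], [0.0, 0.0, 0.0, 1.0]] 388.78208325910964 -0.018501912895893174
wrist [[0.291, -0.91, -0.296, 0.264], [-0.957, -0.277, -0.088, -0.6], [-0.002, 0.308, -0.951, 0.374], [0.0, 0.0, 0.0, 1.0]] 377.94146331841256 -0.05542047315156549
```

View pics/top0.png

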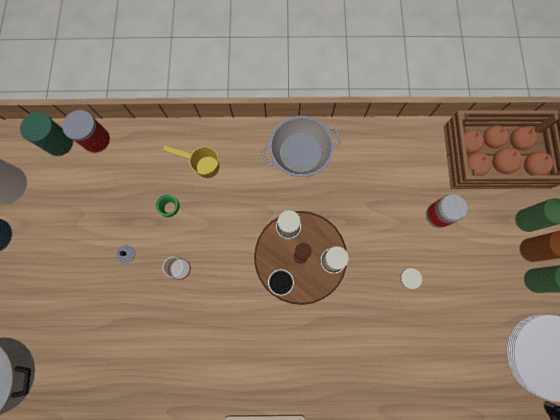

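View pics/scene0.png

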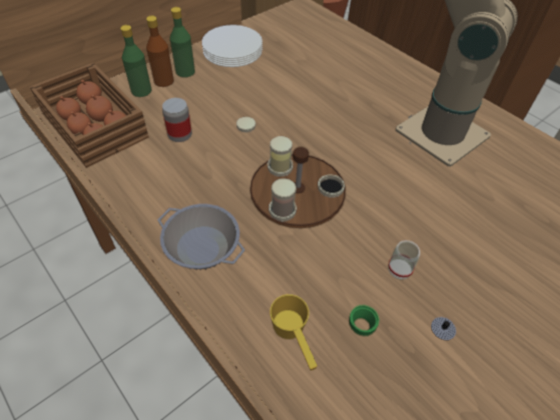

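Top view: jar near (176,268), funnel (167,205), sieve (125,254), carousel centre (301,256), empty cup (281,282), knob (302,253). Scene view: jar (404,260), funnel (364,320), sieve (444,328), knob (301,155), empty cup (331,186).

```bash
python3 - <<'E'
from h import *
t=cam("top"); s=cam("scene")
im=cv2.imread("pics/top0.png"); sc=cv2.imread("pics/scene0.png")
for n,uv,uvs,z in [("jarfoot",(182,268),(402,270),0.005),("funnel",(167,205),(364,320),.038),("sieve",(125,254),(444,328),.003),("well",(281,284),(331,188),.03),("knobtop",(302,251),(301,153),.162),("cup",(204,163),(289,312),.06),("sievegrip",(123,254),(446,323),.03)]:
    print(n,onz(uv,t,z).round(4),onz(uvs,s,z).round(4))
def blob(im,lo,hi,box):
    x0,y0,x1,y1=box; h=cv2.cvtColor(im[y0:y1,x0:x1],cv2.COLOR_BGR2HSV); m=cv2.inRange(h,lo,hi)
    p=cv2.findNonZero(m); (c,w,a)=cv2.minAreaRect(p); b=cv2.boundingRect(p); return (b[0]+x0+(b[2]-1)/2,b[1]+y0+(b[3]-1)/2),b[2:],len(p)
b=blob(im,(50,120,40),(80,255,255),(140,180,200,230)); print("green",b,onz(b[0],t,.035))
b=blob(sc,(50,120,40),(80,255,255),(330,290,400,350)); print("green sc",b,onz(b[0],s,.032))
b=blob(im,(0,0,0),(180,255,60),(265,268,300,300)); print("dark cup",b,onz(b[0],t,.031))
# tray outline
h=cv2.cvtColor(im,cv2.COLOR_BGR2HSV); print(h[230,262],h[270,310],h[330,300],h[254,301],h[250,302])
M=np.hstack([cv2.resize(im[195:295,110:210],(400,400),interpolation=2),cv2.resize(im[205:305,245:345],(400,400),interpolation=2)])
cv2.imwrite("pics/c1.png",M)
E
```

```text
jarfoot [0.476  0.2277] [0.4757 0.2401]
funnel [0.6471 0.2702] [0.6546 0.2771]
sieve [0.5156 0.3897] [0.5171 0.3923]
well [ 0.4303 -0.0453] [ 0.4424 -0.0366]
knobtop [ 0.5028 -0.0961] [ 0.5133 -0.0891]
cup [0.7618 0.1678] [0.7728 0.1705]
sievegrip [0.5127 0.3842] [0.521  0.3904]
green ((167.5, 205.5), (22, 22), 241) [0.64641892 0.26966021]
green sc ((363.5, 320.0), (28, 29), 415) [0.65259316 0.27512942]
dark cup ((280.5, 282.0), (22, 23), 399) [ 0.43550417 -0.04402064]
[ 14  97 142] [ 13 124 123] [ 14  85 153] [ 10 131  82] [ 10 123  83]
```

View pics/c1.png

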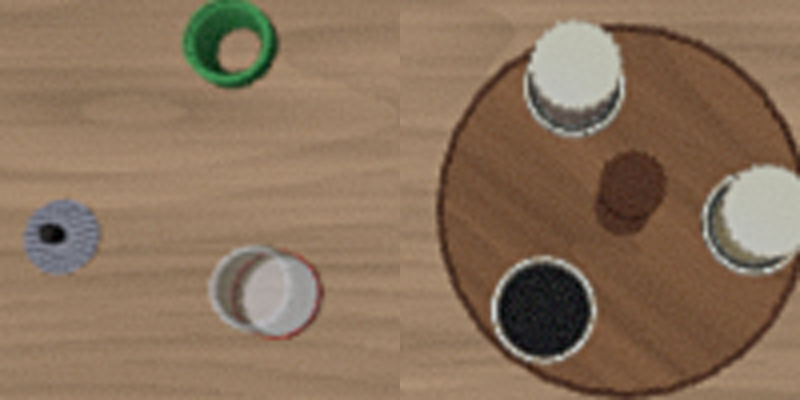

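```bash
cat >> h.py <<'E'
def plan(tgt,yaw=None):
    T=pose(); d=T[:3,:3].T@(np.array(tgt)-T[:3,3])/.4
    y=np.degrees(np.arctan2(T[1,0],T[0,0])); r=0
    down=np.eye(3)
    if yaw is not None:
        Y=np.radians(yaw); G=np.array([[np.cos(Y),np.sin(Y),0],[np.sin(Y),-np.cos(Y),0],[0,0,-1]])
        r=R.from_matrix(T[:3,:3].T@G).as_rotvec(degrees=True)/30
    print("tcp",T[:3,3].round(4),"yaw",round(y,2),"d",d.round(4),"r",np.round(r,4)); return d,r
E
python3 -c "
from h import *
plan((.5,-.35,.3),47)"
```

```text
tcp [ 0.1894 -0.6214  0.2493] yaw 16.95 d [ 0.9406 -0.4228 -0.1261] r [-2.7000e-03 -7.0000e-04 -1.0018e+00]
```

Request:
{"fn": "carry_out", "kwargs": {
  "moves": [
    [-1,0.94,-0.42,-0.125,0,0,-1],
    [-1,0.94,-0.42,-0.125,0,0,-1],
    [-1,0.94,-0.42,-0.125,0,0,-1],
    [-1,0.94,-0.42,-0.125,0,0,-1],
    [-1,0.94,-0.42,-0.125,0,0,-1],
    [-1,0.94,-0.42,-0.125,0,0,-1],
    [-1,0.94,-0.42,-0.125,0,0,-1],
    [-1,0.94,-0.42,-0.125,0,0,-1]
  ]
}}

```text
time_s: 1.15
tcp_pos: [0.5036, -0.3474, 0.3001]
tcp_rot: [-0.0, 0.916, 0.402, 0.001]
contact_force: [0.0, -1.7, 0.3]
finger_gap: 0.0854
gripper_force: 0.0
```

```bash
python3 -c "
from h import *
plan((.52,0,.3),77)"
```

```text
tcp [ 0.5036 -0.3474  0.3001] yaw 47.37 d [ 0.6667 -0.5581  0.002 ] r [ 0.0018 -0.0052 -0.9876]
```

Request:
{"fn": "carry_out", "kwargs": {
  "moves": [
    [-1,0.67,-0.56,0,0,0,-1],
    [-1,0.67,-0.56,0,0,0,-1],
    [-1,0.67,-0.56,0,0,0,-1],
    [-1,0.67,-0.56,0,0,0,-1],
    [-1,0.67,-0.56,0,0,0,-1],
    [-1,0.67,-0.56,0,0,0,-1],
    [-1,0.67,-0.56,0,0,0,-1]
  ]
}}

```text
time_s: 2.02
tcp_pos: [0.5191, -0.0004, 0.3]
tcp_rot: [-0.0, 0.781, 0.624, 0.0]
contact_force: [-0.2, -1.0, 0.7]
finger_gap: 0.0852
gripper_force: 0.0
```

```bash
python3 -c "
from h import *
plan((.478,.19,.3),90)"
```

```text
tcp [ 5.191e-01 -4.000e-04  3.000e-01] yaw 77.21 d [ 4.413e-01 -2.056e-01  4.000e-04] r [-0.0005 -0.0015 -0.4262]
```

Request:
{"fn": "carry_out", "kwargs": {
  "moves": [
    [-1,0.44,-0.206,0,0,0,-0.426],
    [-1,0.44,-0.206,0,0,0,-0.426],
    [-1,0.44,-0.206,0,0,0,-0.426],
    [-1,0.44,-0.206,0,0,0,-0.426],
    [-1,0.44,-0.206,0,0,0,-0.426],
    [-1,0.44,-0.206,0,0,0,-0.426]
  ]
}}

```text
time_s: 2.78
tcp_pos: [0.4798, 0.1843, 0.2997]
tcp_rot: [0.001, 0.71, 0.704, -0.001]
contact_force: [0.1, -0.6, -1.0]
finger_gap: 0.0853
gripper_force: 0.0
```

```bash
python3 -c "
from h import *
T=pose(); im=viewer.snapshot('wrist'); cv2.imwrite('pics/w1.png',im); np.save('w1.npy',T); c=cam('wrist',T)
print(T.round(4)); print(c[2].round(3)); print(proj((.478,.232,.0),c),proj((.478,.232,.085),c),proj((.65,.272,.038),c),proj((.515,.388,.003),c))"
```

```text
[[ 9.200e-03  1.000e+00 -1.000e-04  4.798e-01]
 [ 1.000e+00 -9.200e-03 -1.800e-03  1.843e-01]
 [-1.800e-03 -1.000e-04 -1.000e+00  2.997e-01]
 [ 0.000e+00  0.000e+00  0.000e+00  1.000e+00]]
[[ 1.    -0.009 -0.004  0.48 ]
 [-0.01  -0.951 -0.309  0.262]
 [-0.001  0.309 -0.951  0.424]
 [ 0.     0.     0.     1.   ]]
[269.81929746 111.87526923] [269.50586854 118.9057987 ] [444.73044644  72.51029313] [305.81032777 -49.21198755]
```

View pics/w1.png

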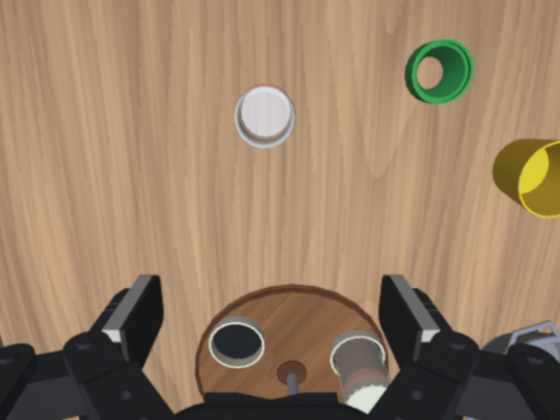

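Wrist view: jar rim centre ≈(264.5,116), funnel rim ≈(439.5,72), empty cup rim ≈(236.5,343), knob ≈(291,373) bottom centre.

```bash
cat >> h.py <<'E'
def ell(m,box,off=True):
    "ellipse of largest blob's hull in a mask, inside box"
    x0,y0,x1,y1=box; q=np.zeros_like(m); q[y0:y1,x0:x1]=m[y0:y1,x0:x1]
    cs,_=cv2.findContours(q,cv2.RETR_EXTERNAL,cv2.CHAIN_APPROX_NONE); c=cv2.convexHull(max(cs,key=cv2.contourArea)); return cv2.fitEllipse(c)
E
python3 - <<'E'
from h import *
im=cv2.imread("pics/w1.png"); T=np.load("w1.npy"); c=cam("wrist",T); hsv=cv2.cvtColor(im,cv2.COLOR_BGR2HSV)
g=cv2.inRange(hsv,(45,100,40),(85,255,255)); e=ell(g,(395,30,485,115)); print("funnel",e,onz(e[0],c,.036))
w=cv2.inRange(hsv,(0,0,60),(180,60,255)); e=ell(w,(225,75,305,155)); print("jar",e,onz(e[0],c,.076))
d=cv2.inRange(hsv,(0,0,0),(180,255,60)); e=ell(d,(195,310,275,375)); print("cup dark",e,onz(e[0],c,.031))
w=cv2.inRange(hsv,(0,0,90),(180,75,255)); e=ell(w,(195,310,275,375)); print("cup rim",e,onz(e[0],c,.038))
print(onz((236.5,343),c,.038),"jar",onz((264.5,116),c,.08))
E
```

```text
funnel ((439.43798828125, 71.28136444091797), (62.44801330566406, 69.72896575927734), 57.4805793762207) [0.64542641 0.27316537]
jar ((263.9236145019531, 116.55228424072266), (61.932594299316406, 63.17583084106445), 158.58212280273438) [0.47294187 0.23333804]
cup dark ((236.71051025390625, 341.235107421875), (32.20215606689453, 46.15534973144531), 95.09076690673828) [ 0.43383367 -0.04368237]
cup rim ((236.46047973632812, 341.9825744628906), (53.037174224853516, 57.29507827758789), 95.71247863769531) [ 0.43429772 -0.03934214]
[ 0.43428404 -0.04085651] jar [0.47354044 0.23414859]
```

```bash
python3 -c "
from h import *
plan((.473,.2335,.15),90);plan((.473,.2335,.049),90)"
```

```text
tcp [0.4798 0.1846 0.2998] yaw 89.49 d [ 0.1225 -0.0179  0.3743] r [-0.0003  0.0028 -0.0172]
tcp [0.4798 0.1846 0.2998] yaw 89.49 d [ 0.1229 -0.0179  0.6268] r [-0.0003  0.0028 -0.0172]
```

Request:
{"fn": "carry_out", "kwargs": {
  "moves": [
    [-1,0.122,-0.018,0.2,0,0,-0.017],
    [-1,0.122,-0.018,0.374,0,0,-0.017],
    [-1,0.122,-0.018,0.374,0,0,-0.017],
    [-1,0.122,-0.018,0.374,0,0,-0.017],
    [-1,0.122,-0.018,0.374,0,0,-0.017]
  ]
}}

```text
time_s: 3.45
tcp_pos: [0.4733, 0.2355, 0.1516]
tcp_rot: [0.001, 0.706, 0.708, 0.001]
contact_force: [0.8, 0.3, 0.7]
finger_gap: 0.0856
gripper_force: 0.0
```

```bash
python3 - <<'E'
from h import *
plan((.473,.2335,.049),90)
T=pose(); im=viewer.snapshot('wrist'); cv2.imwrite('pics/w2.png',im); c=cam('wrist',T)
hsv=cv2.cvtColor(im,cv2.COLOR_BGR2HSV)
p=proj((.473,.2335,.08),c); print("pred",p)
b=[int(v) for v in (max(p[0]-75,0),max(p[1]-75,0),p[0]+75,p[1]+75)]
w=cv2.inRange(hsv,(0,0,60),(180,60,255)); e=ell(w,b); print("jar",e,onz(e[0],c,.08))
cv2.imwrite("pics/w2c.png",cv2.resize(im[b[1]:b[3],b[0]:b[2]],None,fx=3,fy=3))
E
```

```text
tcp [0.4733 0.2355 0.1516] yaw 90.14 d [-0.0052 -0.0012  0.2566] r [ 0.0036 -0.0008  0.0045]
pred [271.9295516  233.29840157]
jar ((272.0484924316406, 223.8346405029297), (98.4346923828125, 117.35383605957031), 179.71592712402344) [0.47304983 0.23914554]
```

View pics/w2.png

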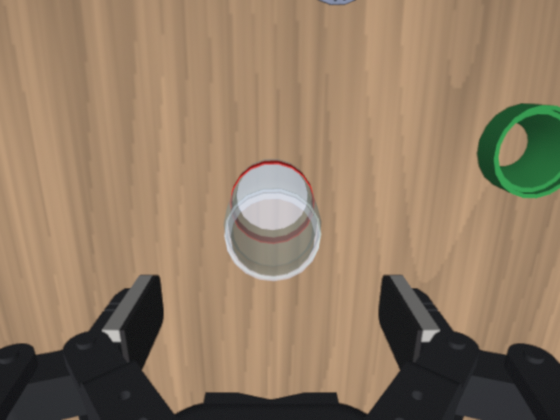

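Jar rim centre at ≈(272.5,235.5) agrees with the predicted (272,233); descend and grip.

Request:
{"fn": "carry_out", "kwargs": {
  "moves": [
    [-1,-0.005,-0.001,0.13,0,0,0],
    [-1,-0.005,-0.001,0.257,0,0,0],
    [-1,-0.005,-0.001,0.257,0,0,0],
    [0.0,-0.005,-0.001,0.257,0,0,0],
    [0.3,-0.005,-0.001,0.257,0,0,0],
    [0.6,-0.005,-0.001,0.257,0,0,0],
    [0.6,-0.005,-0.001,0.257,0,0,0],
    [0.6,-0.005,-0.001,0.257,0,0,0]
  ],
  "force": 25
}}

```text
time_s: 4.5
tcp_pos: [0.4736, 0.2351, 0.0504]
tcp_rot: [0.001, 0.706, 0.708, 0.003]
contact_force: [1.1, -0.3, 7.9]
finger_gap: 0.0572
gripper_force: 26.1
```

```bash
python3 - <<'E'
from h import *
c=viewer.calibration('wrist')
print(robot.get_obs()['joint_pos'].round(2)); plan((.473,.2335,.2),90)
E
```

```text
[-0.36  0.78 -0.24  2.    0.43  0.41 -0.93]
tcp [0.4736 0.2351 0.0504] yaw 90.21 d [-3.10e-03  3.00e-04 -3.74e-01] r [ 0.0093 -0.0045  0.007 ]
```

Request:
{"fn": "carry_out", "kwargs": {
  "moves": [
    [0.6,0,0,-0.1,0,0,0],
    [0.6,0,0,-0.2,0,0,0],
    [0.6,-0.15,-0.05,-0.35,0,0,0],
    [0.6,-0.3,-0.09,-0.35,0,0,0],
    [0.6,-0.4,-0.09,-0.35,0,0,0],
    [0.6,-0.4,-0.09,-0.35,0,0,0],
    [0.6,-0.4,-0.09,-0.35,0,0,0]
  ]
}}

```text
time_s: 5.38
tcp_pos: [0.437, 0.0743, 0.1887]
tcp_rot: [0.001, 0.706, 0.708, 0.001]
contact_force: [0.7, 0.8, -1.8]
finger_gap: 0.0575
gripper_force: 28.3
```

```bash
python3 - <<'E'
from h import *
plan((.435,-.042,.14),90)
T=pose(); im=viewer.snapshot('wrist'); cv2.imwrite('pics/w3.png',im); np.save('w3.npy',T); c=cam('wrist',T)
print(proj((.435,-.042,.038),c), proj((.503,-.096,.162),c))
t=cam("top"); print(onz((281,282.2),t,.038), onz((303,251),t,.162))
E
```

```text
tcp [0.437  0.0743 0.1887] yaw 90.19 d [-0.2909 -0.0062  0.1216] r [ 0.0052 -0.0015  0.0064]
[268.93688862 322.47858617] [379.72628249 516.09952383]
[ 0.43471046 -0.0453691 ] [ 0.50280445 -0.09847374]
```

View pics/w3.png

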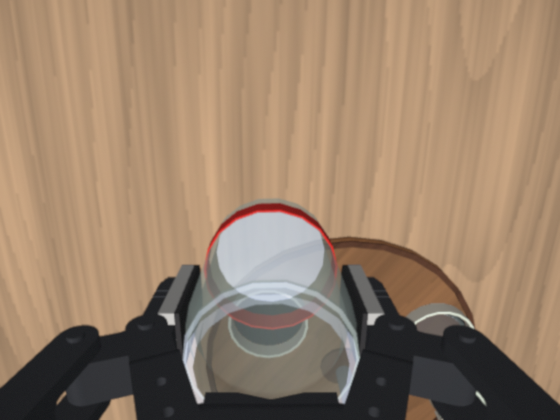

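Through the glass the empty cup's rim is centred ≈(268.5,322), matching the predicted (269,322.5); red band's far edge is at row ≈205.

```bash
python3 - <<'E'
from h import *
T=np.load('w3.npy'); c=cam('wrist',T)
im=cv2.imread("pics/w3.png"); h=cv2.cvtColor(im,cv2.COLOR_BGR2HSV)
m=cv2.inRange(h,(0,170,80),(6,255,255))|cv2.inRange(h,(172,150,80),(180,255,255))
for u in (262,271,280): print(u,np.flatnonzero(m[195:235,u])+195, np.flatnonzero(m[290:345,u])+290)
zf=.1887-.0504
for dy in(-.004,-.002,0): print(dy,[proj((.437,.0743+dy+s*.029,zf+z),c).round(1).tolist() for s in(1,-1) for z in(.014,.024)])
# hull of the cup rim lower edge
for u in (255,268,281): print([tuple(im[r,u]) for r in range(352,364,2)])
E
```

```text
262 [205 206 207 208 209 210] []
271 [204 205 206 207 208 209 210] []
280 [204 205 206 207 208 209 210] []
-0.004 [[273.1, 207.0], [273.3, 214.3], [272.6, 317.8], [272.7, 330.2]]
-0.002 [[273.2, 202.7], [273.4, 209.8], [272.6, 314.4], [272.7, 326.6]]
0 [[273.2, 198.4], [273.4, 205.3], [272.6, 310.9], [272.7, 323.0]]
[(np.uint8(126), np.uint8(131), np.uint8(127)), (np.uint8(153), np.uint8(161), np.uint8(155)), (np.uint8(125), np.uint8(136), np.uint8(140)), (np.uint8(104), np.uint8(118), np.uint8(126)), (np.uint8(103), np.uint8(117), np.uint8(125)), (np.uint8(102), np.uint8(115), np.uint8(123))]
[(np.uint8(125), np.uint8(131), np.uint8(126)), (np.uint8(129), np.uint8(135), np.uint8(129)), (np.uint8(153), np.uint8(162), np.uint8(155)), (np.uint8(119), np.uint8(131), np.uint8(134)), (np.uint8(104), np.uint8(118), np.uint8(124)), (np.uint8(104), np.uint8(119), np.uint8(125))]
[(np.uint8(132), np.uint8(139), np.uint8(134)), (np.uint8(157), np.uint8(166), np.uint8(159)), (np.uint8(122), np.uint8(135), np.uint8(139)), (np.uint8(108), np.uint8(122), np.uint8(130)), (np.uint8(108), np.uint8(122), np.uint8(130)), (np.uint8(107), np.uint8(122), np.uint8(129))]
```

```bash
python3 - <<'E'
from h import *
T=np.load('w3.npy'); c=cam('wrist',T)
print(onz((268.5,357.5),c,.038), onz((229,322),c,.038),onz((308,322),c,.038))
plan((.435,-.0395,.12),90); plan((.435,-.0395,.079),90)
E
```

```text
[ 0.43465614 -0.07879468] [ 0.40085308 -0.04165349] [ 0.4684045  -0.04152729]
tcp [0.4369 0.0752 0.1884] yaw 90.3 d [-0.2869 -0.0065  0.1708] r [ 0.004  -0.002   0.0101]
tcp [0.4369 0.0752 0.1884] yaw 90.3 d [-0.287  -0.0067  0.2733] r [ 0.004  -0.002   0.0101]
```

Request:
{"fn": "carry_out", "kwargs": {
  "moves": [
    [0.6,-0.1,-0.006,0.05,0,0,0.01],
    [0.6,-0.2,-0.006,0.1,0,0,0.01],
    [0.6,-0.29,-0.006,0.17,0,0,0.01],
    [0.6,-0.291,-0.006,0.22,0,0,0.01],
    [0.6,-0.291,-0.006,0.22,0,0,0.01],
    [0.6,-0.291,-0.006,0.22,0,0,0.01]
  ]
}}

```text
time_s: 6.18
tcp_pos: [0.4352, -0.0407, 0.1002]
tcp_rot: [0.0, 0.706, 0.708, 0.001]
contact_force: [0.3, 0.9, -2.2]
finger_gap: 0.0572
gripper_force: 28.3
```

```bash
python3 - <<'E'
from h import *
plan((.4347,-.0412,.074),90)
E
```

```text
tcp [ 0.4352 -0.0407  0.1002] yaw 90.1 d [-0.0012 -0.0013  0.0654] r [ 0.0024 -0.0014  0.0035]
```

Lower gently to just at the floor, watching force.

Request:
{"fn": "carry_out", "kwargs": {
  "moves": [
    [0.6,-0.001,-0.001,0.015,0,0,0],
    [0.6,-0.001,-0.001,0.03,0,0,0],
    [0.6,-0.001,-0.001,0.045,0,0,0],
    [0.6,-0.001,-0.001,0.055,0,0,0],
    [0.6,-0.001,-0.001,0.062,0,0,0],
    [0.6,-0.001,-0.001,0.065,0,0,0],
    [0.6,-0.001,-0.001,0.066,0,0,0]
  ]
}}

```text
time_s: 7.05
tcp_pos: [0.4339, -0.0428, 0.0743]
tcp_rot: [0.001, 0.708, 0.707, 0.0]
contact_force: [-4.7, 1.0, 20.1]
finger_gap: 0.0572
gripper_force: 30.0
```

Request:
{"fn": "carry_out", "kwargs": {
  "moves": [
    [0.2,-0.001,0,-0.003,0,0,0],
    [-0.2,-0.001,0,-0.003,0,0,0],
    [-0.6,-0.001,0,-0.003,0,0,0],
    [-1,-0.001,0,-0.003,0,0,0],
    [-1,-0.001,0,-0.003,0,0,0],
    [-1,-0.001,0,-0.1,0,0,0],
    [-1,-0.001,0,-0.25,0,0,0],
    [-1,0.1,0,-0.3,0,0,0],
    [-1,0.2,0,-0.3,0,0,0],
    [-1,0.2,0,-0.3,0,0,0]
  ]
}}

```text
time_s: 8.3
tcp_pos: [0.4343, 0.0402, 0.1939]
tcp_rot: [0.0, 0.706, 0.709, 0.001]
contact_force: [0.3, 0.6, 0.3]
finger_gap: 0.0854
gripper_force: 0.0
```

```bash
python3 - <<'E'
from h import *
plan((.6455,.273,.15),90)
T=pose(); im=viewer.snapshot('wrist'); cv2.imwrite('pics/w4.png',im); np.save('w4.npy',T); c=cam('wrist',T)
for z in (.038,.109): print(z,proj((.4347,-.0443,z),c))
E
```

```text
tcp [0.4343 0.0402 0.1939] yaw 90.24 d [0.5796 0.5302 0.1116] r [ 0.0037 -0.003   0.008 ]
0.038 [271.84440651 286.84364981]
0.109 [272.25632928 341.24104977]
```

View pics/w4.png

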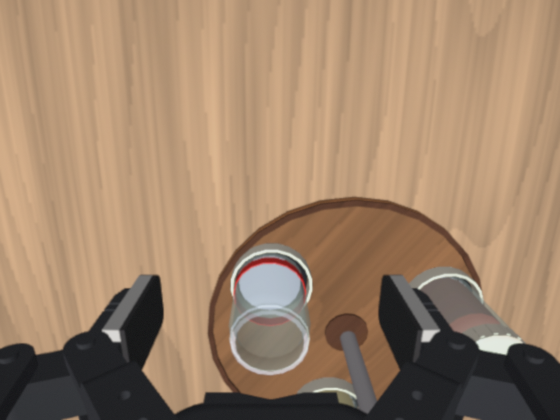

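Jar stands in the cup (rim centre ≈(269.7,338.5), cup rim ≈(271.5,283)). On to the funnel, with a measurement on the way.

Request:
{"fn": "carry_out", "kwargs": {
  "moves": [
    [-1,0.58,0.53,0.1,0,0,0.005],
    [-1,0.58,0.53,0.1,0,0,0.005],
    [-1,0.58,0.53,0.1,0,0,0.005],
    [-1,0.58,0.53,0.1,0,0,0.005],
    [-1,0.58,0.53,0.1,0,0,0.005],
    [-1,0.58,0.53,0.1,0,0,0.005],
    [-1,0.58,0.53,0.1,0,0,0.005],
    [-1,0.58,0.53,0.1,0,0,0.005]
  ]
}}

```text
time_s: 9.35
tcp_pos: [0.6459, 0.2664, 0.1532]
tcp_rot: [0.0, 0.709, 0.705, -0.001]
contact_force: [-0.2, -1.0, 0.3]
finger_gap: 0.0855
gripper_force: 0.0
```

```bash
python3 - <<'E'
from h import *
c4=cam('wrist',np.load('w4.npy')); print("jar rim",onz((269.7,338.5),c4,.109))
T=pose(); im=viewer.snapshot('wrist'); cv2.imwrite('pics/w5.png',im); c=cam('wrist',T)
hsv=cv2.cvtColor(im,cv2.COLOR_BGR2HSV)
g=cv2.inRange(hsv,(45,100,40),(85,255,255)); e=ell(g,(150,60,420,330))
# top rim: brighter; report extents
p=cv2.findNonZero(g); print("ext",cv2.boundingRect(p),"pred",proj((.6455,.273,.037),c))
for s in((.031,0),(-.031,0),(0,.031),(0,-.031)): print(proj((.6455+s[0],.273+s[1],.038),c).round(1))
print(e,onz(e[0],c,.036))
m=cv2.inRange(hsv,(45,100,40),(85,255,255)); print([(r,im[r,int(e[0][0]),1]) for r in range(int(e[0][1])-60,int(e[0][1])+60,4)])
plan((.6455,.273,.027),90)
E
```

```text
jar rim [ 0.43300597 -0.04212574]
ext (229, 146, 93, 93) pred [271.8302478  195.47803735]
[318.7 195.7]
[225.  196.2]
[271.6 149.2]
[272.1 239.2]
((274.9660339355469, 192.94720458984375), (92.11157989501953, 93.31336975097656), 176.8778076171875) [0.64759296 0.27444582]
[(132, np.uint8(147)), (136, np.uint8(147)), (140, np.uint8(147)), (144, np.uint8(139)), (148, np.uint8(87)), (152, np.uint8(163)), (156, np.uint8(162)), (160, np.uint8(74)), (164, np.uint8(141)), (168, np.uint8(149)), (172, np.uint8(150)), (176, np.uint8(150)), (180, np.uint8(150)), (184, np.uint8(151)), (188, np.uint8(150)), (192, np.uint8(152)), (196, np.uint8(152)), (200, np.uint8(152)), (204, np.uint8(98)), (208, np.uint8(102)), (212, np.uint8(106)), (216, np.uint8(108)), (220, np.uint8(111)), (224, np.uint8(113)), (228, np.uint8(130)), (232, np.uint8(144)), (236, np.uint8(152)), (240, np.uint8(148)), (244, np.uint8(146)), (248, np.uint8(146))]
tcp [0.6461 0.2667 0.1535] yaw 89.69 d [ 0.0162 -0.0014  0.3163] r [-0.0005  0.003  -0.0104]
```

Request:
{"fn": "carry_out", "kwargs": {
  "moves": [
    [-1,0.018,0.004,0.1,0,0,-0.01],
    [-1,0.018,0.004,0.2,0,0,-0.01],
    [-1,0.018,0.004,0.316,0,0,-0.01],
    [-1,0.018,0.004,0.316,0,0,-0.01],
    [-0.2,0.018,0.004,0.316,0,0,-0.01],
    [0.2,0.018,0.004,0.316,0,0,-0.01],
    [0.6,0.018,0.004,0.316,0,0,-0.01],
    [0.6,0.018,0.004,0.316,0,0,-0.01],
    [0.6,0.018,0.004,0.316,0,0,-0.01]
  ],
  "force": 22
}}

```text
time_s: 10.52
tcp_pos: [0.6497, 0.2768, 0.0299]
tcp_rot: [0.001, 0.707, 0.707, 0.002]
contact_force: [-0.5, -1.1, 7.3]
finger_gap: 0.0619
gripper_force: 24.7
```

```bash
python3 - <<'E'
from h import *
plan((.434,.05,.2),90)
E
```

```text
tcp [0.6497 0.2768 0.0299] yaw 90.06 d [-0.5657 -0.5381 -0.4285] r [ 0.0081 -0.0031  0.002 ]
```

Request:
{"fn": "carry_out", "kwargs": {
  "moves": [
    [0.6,0,0,-0.12,0,0,0],
    [0.6,-0.03,-0.03,-0.25,0,0,0],
    [0.6,-0.14,-0.14,-0.38,0,0,0],
    [0.6,-0.25,-0.25,-0.43,0,0,0],
    [0.6,-0.36,-0.36,-0.43,0,0,0],
    [0.6,-0.47,-0.47,-0.43,0,0,0],
    [0.6,-0.55,-0.535,-0.43,0,0,0],
    [0.6,-0.55,-0.535,-0.43,0,0,0],
    [0.6,-0.55,-0.535,-0.43,0,0,0]
  ]
}}

```text
time_s: 11.65
tcp_pos: [0.4356, 0.0563, 0.1999]
tcp_rot: [0.001, 0.707, 0.708, 0.001]
contact_force: [-0.3, 1.5, -0.8]
finger_gap: 0.0615
gripper_force: 24.7
```

```bash
python3 - <<'E'
from h import *
T=pose(); print(T[:3,3].round(4)); im=viewer.snapshot('wrist'); cv2.imwrite('pics/w6.png',im); np.save('w6.npy',T); c=cam('wrist',T)
hsv=cv2.cvtColor(im,cv2.COLOR_BGR2HSV)
g=cv2.inRange(hsv,(45,100,30),(85,255,255)); p=cv2.findNonZero(g); print(cv2.boundingRect(p))
o=T[:3,3]
for dy in(-.004,-.002,0): print(dy,[proj((o[0]+a,o[1]+dy+b,o[2]+.008),c).round(1).tolist() for a,b in((0,.031),(0,-.031),(.031,0),(-.031,0))])
print("jar rim exp",proj((.433,-.042,.109),c))
u=280
print([(r,cv2.countNonZero(g[r:r+1,:])) for r in range(180,420,12)])
E
```

```text
[0.4356 0.0563 0.1999]
(184, 222, 174, 167)
-0.004 [[273.9, 242.5], [273.4, 388.6], [359.1, 320.9], [188.0, 321.1]]
-0.002 [[274.0, 237.0], [273.4, 384.6], [359.5, 316.2], [187.6, 316.4]]
0 [[274.0, 231.4], [273.4, 380.5], [360.0, 311.5], [187.2, 311.7]]
jar rim exp [268.08477065 352.0110714 ]
[(180, 0), (192, 0), (204, 0), (216, 0), (228, 68), (240, 103), (252, 124), (264, 71), (276, 75), (288, 100), (300, 133), (312, 174), (324, 172), (336, 168), (348, 153), (360, 135), (372, 110), (384, 62), (396, 0), (408, 0)]
```

View pics/w6.png

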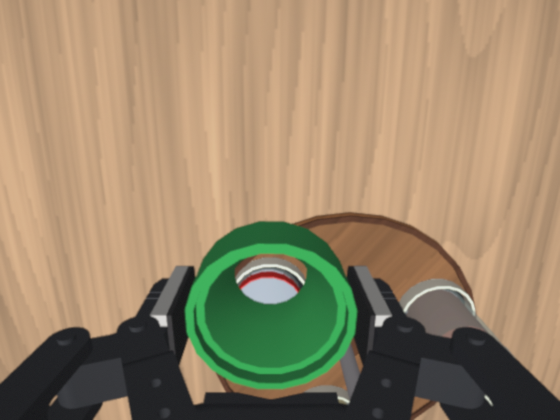

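Funnel in hand: rim spans cols 184–357, rows 243–388, i.e. ≈3.5 mm behind the TCP in tool x. Check the jar mouth more finely from w4.

```bash
python3 - <<'E'
from h import *
c=cam('wrist',np.load('w4.npy')); im=cv2.imread("pics/w4.png"); g=cv2.cvtColor(im,cv2.COLOR_BGR2GRAY).astype(int)
print("col270 rows", [(r,g[r,270]) for r in list(range(298,312))+list(range(366,382))])
print("row340 cols", [(u,g[340,u]) for u in list(range(224,240))+list(range(300,316))])
for y in(-.0421,-.0443): print(y,[proj((.433+a,y+b,.109),c).round(1).tolist() for a,b in((0,.026),(0,-.026),(.026,0),(-.026,0),(0,.023),(0,-.023))])
plan((.434,-.04,.16),90)
E
```

```text
col270 rows [(298, np.int64(193)), (299, np.int64(195)), (300, np.int64(194)), (301, np.int64(194)), (302, np.int64(193)), (303, np.int64(190)), (304, np.int64(193)), (305, np.int64(207)), (306, np.int64(213)), (307, np.int64(202)), (308, np.int64(189)), (309, np.int64(178)), (310, np.int64(172)), (311, np.int64(174)), (366, np.int64(123)), (367, np.int64(124)), (368, np.int64(125)), (369, np.int64(134)), (370, np.int64(153)), (371, np.int64(171)), (372, np.int64(189)), (373, np.int64(193)), (374, np.int64(178)), (375, np.int64(136)), (376, np.int64(112)), (377, np.int64(109)), (378, np.int64(110)), (379, np.int64(111)), (380, np.int64(112)), (381, np.int64(113))]
row340 cols [(224, np.int64(117)), (225, np.int64(116)), (226, np.int64(116)), (227, np.int64(117)), (228, np.int64(125)), (229, np.int64(154)), (230, np.int64(190)), (231, np.int64(203)), (232, np.int64(200)), (233, np.int64(196)), (234, np.int64(187)), (235, np.int64(154)), (236, np.int64(120)), (237, np.int64(107)), (238, np.int64(107)), (239, np.int64(110)), (300, np.int64(124)), (301, np.int64(121)), (302, np.int64(121)), (303, np.int64(142)), (304, np.int64(175)), (305, np.int64(190)), (306, np.int64(194)), (307, np.int64(201)), (308, np.int64(198)), (309, np.int64(165)), (310, np.int64(125)), (311, np.int64(110)), (312, np.int64(107)), (313, np.int64(106)), (314, np.int64(106)), (315, np.int64(106))]
-0.0421 [[269.8, 304.5], [269.6, 370.0], [309.0, 338.5], [230.4, 338.3], [269.8, 308.6], [269.6, 366.5]]
-0.0443 [[269.8, 307.5], [269.6, 372.5], [308.9, 341.3], [230.5, 341.0], [269.8, 311.5], [269.6, 369.0]]
tcp [0.4358 0.0569 0.1997] yaw 90.13 d [-0.2424 -0.0055  0.099 ] r [ 0.0063 -0.0021  0.0043]
```

Request:
{"fn": "carry_out", "kwargs": {
  "moves": [
    [0.6,-0.1,-0.004,0.02,0,0,0.004],
    [0.6,-0.2,-0.005,0.05,0,0,0.004],
    [0.6,-0.2424,-0.005,0.08,0,0,0.004],
    [0.6,-0.2424,-0.005,0.09,0,0,0.004],
    [0.6,-0.2424,-0.005,0.09,0,0,0.004],
    [0.6,-0.2424,-0.005,0.09,0,0,0.004]
  ]
}}

```text
time_s: 12.45
tcp_pos: [0.433, -0.0395, 0.1632]
tcp_rot: [0.0, 0.706, 0.708, 0.001]
contact_force: [-0.2, -0.1, -0.4]
finger_gap: 0.0613
gripper_force: 24.7
```

```bash
python3 - <<'E'
from h import *
plan((.434,-.040,.126),90)
E
```

```text
tcp [ 0.433  -0.0395  0.1632] yaw 90.12 d [-0.0013  0.0025  0.0929] r [ 0.0019 -0.0013  0.004 ]
```

Request:
{"fn": "carry_out", "kwargs": {
  "moves": [
    [0.6,-0.001,0.002,0.02,0,0,0],
    [0.6,-0.001,0.002,0.04,0,0,0],
    [0.6,-0.001,0.002,0.06,0,0,0],
    [0.6,-0.001,0.002,0.075,0,0,0],
    [0.6,-0.001,0.002,0.085,0,0,0],
    [0.6,-0.001,0.002,0.09,0,0,0],
    [0.6,-0.001,0.002,0.092,0,0,0],
    [0.6,-0.001,0.002,0.092,0,0,0]
  ]
}}

```text
time_s: 13.45
tcp_pos: [0.4333, -0.0415, 0.1261]
tcp_rot: [0.0, 0.707, 0.707, 0.0]
contact_force: [-0.4, -0.8, -0.8]
finger_gap: 0.0612
gripper_force: 24.7
```

Request:
{"fn": "carry_out", "kwargs": {
  "moves": [
    [0.6,0,0,0.003,0,0,0],
    [0.6,0,0,0.006,0,0,0],
    [0.6,0,0,0.008,0,0,0],
    [0.6,0,0,0.008,0,0,0]
  ]
}}

```text
time_s: 13.95
tcp_pos: [0.4336, -0.0414, 0.1246]
tcp_rot: [0.001, 0.707, 0.707, 0.0]
contact_force: [-4.3, 0.2, 23.6]
finger_gap: 0.0613
gripper_force: 27.0
```

Seated. Release and go up to look.

Request:
{"fn": "carry_out", "kwargs": {
  "moves": [
    [0.2,0,0,-0.005,0,0,0],
    [-0.2,0,0,-0.005,0,0,0],
    [-0.6,0,0,-0.005,0,0,0],
    [-1,0,0,-0.005,0,0,0],
    [-1,0,0,-0.005,0,0,0],
    [-1,0,0,-0.1,0,0,0],
    [-1,0,0,-0.2,0,0,0],
    [-1,0.1,0,-0.25,0,0,0],
    [-1,0.2,0,-0.25,0,0,0],
    [-1,0.2,0,-0.25,0,0,0]
  ]
}}

```text
time_s: 15.2
tcp_pos: [0.4334, 0.0415, 0.2234]
tcp_rot: [0.0, 0.705, 0.709, 0.001]
contact_force: [-0.2, -0.3, -0.4]
finger_gap: 0.0853
gripper_force: 0.0
```

```bash
python3 - <<'E'
from h import *
T=pose(); print(T[:3,3].round(4)); im=viewer.snapshot('wrist'); cv2.imwrite('pics/w7.png',im); np.save('w7.npy',T); c=cam('wrist',T)
hsv=cv2.cvtColor(im,cv2.COLOR_BGR2HSV)
g=cv2.inRange(hsv,(45,100,30),(85,255,255)); p=cv2.findNonZero(g); print(cv2.boundingRect(p))
for y in(-.0435,-.0455): print(y,[proj((.433+a,y+b,.133),c).round(1).tolist() for a,b in((0,.031),(0,-.031),(.031,0),(-.031,0))])
print([(r,tuple(int(v) for v in im[r,268])) for r in range(290,350,3)])
plan((.516,.385,.16),90)
s=cv2.cvtColor(im[250:420,180:380],cv2.COLOR_BGR2BGRA)
E
```

```text
[0.4334 0.0415 0.2234]
(224, 285, 91, 91)
-0.0435 [[271.2, 296.8], [270.7, 373.2], [316.7, 336.7], [225.2, 336.4]]
-0.0455 [[271.2, 299.5], [270.7, 375.4], [316.5, 339.2], [225.3, 338.9]]
[(290, (52, 93, 36)), (293, (51, 93, 36)), (296, (52, 93, 35)), (299, (56, 103, 39)), (302, (91, 173, 63)), (305, (97, 111, 134)), (308, (112, 126, 140)), (311, (113, 126, 133)), (314, (113, 128, 135)), (317, (113, 128, 137)), (320, (114, 130, 139)), (323, (115, 129, 139)), (326, (80, 111, 87)), (329, (56, 102, 39)), (332, (58, 106, 40)), (335, (58, 108, 40)), (338, (60, 111, 41)), (341, (61, 114, 42)), (344, (63, 116, 43)), (347, (63, 117, 43))]
tcp [0.4331 0.0395 0.2229] yaw 90.15 d [0.8631 0.2094 0.1574] r [ 0.0004 -0.0001  0.0049]
```

View pics/w7.png

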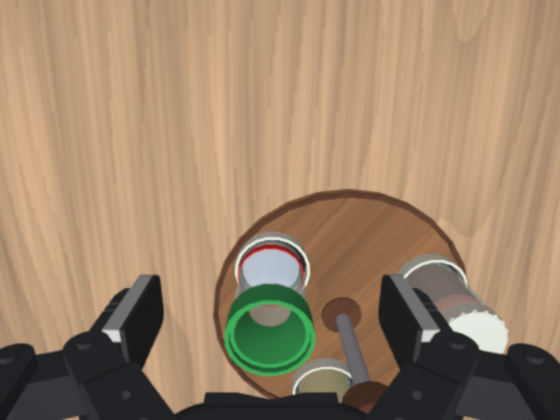

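Funnel sits level on the jar: rim cols 224–314, rows ≈299–375, about (0.432, −0.045). Next the sieve.

Request:
{"fn": "carry_out", "kwargs": {
  "moves": [
    [-1,0.863,0.209,0.18,0,0,0.005],
    [-1,0.863,0.209,0.18,0,0,0.005],
    [-1,0.863,0.209,0.18,0,0,0.005],
    [-1,0.863,0.209,0.18,0,0,0.005],
    [-1,0.863,0.209,0.18,0,0,0.005],
    [-1,0.863,0.209,0.18,0,0,0.005],
    [-1,0.863,0.209,0.18,0,0,0.005],
    [-1,0.863,0.209,0.18,0,0,0.005],
    [-1,0.863,0.209,0.18,0,0,0.005]
  ]
}}

```text
time_s: 16.38
tcp_pos: [0.5178, 0.3812, 0.1508]
tcp_rot: [0.001, 0.709, 0.705, -0.001]
contact_force: [0.4, -0.4, 0.8]
finger_gap: 0.0855
gripper_force: 0.0
```

```bash
python3 - <<'E'
from h import *
T=pose(); print(T[:3,3].round(4)); im=viewer.snapshot('wrist'); cv2.imwrite('pics/w8.png',im); c=cam('wrist',T)
hsv=cv2.cvtColor(im,cv2.COLOR_BGR2HSV)
p=proj((.516,.388,.003),c); print("pred",p)
q=[int(v) for v in(p[0]-70,max(p[1]-70,0),p[0]+70,p[1]+70)]
wood=cv2.inRange(hsv,(5,50,60),(25,255,255)); m=cv2.bitwise_not(wood); m=cv2.morphologyEx(m,cv2.MORPH_CLOSE,np.ones((5,5)))
e=ell(m,q); print("disc",e,onz(e[0],c,.003))
d=cv2.inRange(hsv,(0,0,0),(180,255,45)); e=ell(d,q); print("grip",e,onz(e[0],c,.017))
cs,_=cv2.findContours(d[q[1]:q[3],q[0]:q[2]],0,1); print([(cv2.boundingRect(k)) for k in cs],q)
plan((.516,.388,.027),90)
cv2.imwrite("pics/w8c.png",cv2.resize(im[q[1]:q[3],q[0]:q[2]],None,fx=4,fy=4))
E
```

```text
[0.5178 0.3812 0.1508]
pred [269.80669093 183.06518609]
disc ((268.59576416015625, 179.27914428710938), (69.76299285888672, 71.45185089111328), 97.99605560302734) [0.5151234  0.39089923]
grip ((268.66546630859375, 185.86927795410156), (18.240333557128906, 22.228729248046875), 0.4247579574584961) [0.51524783 0.38961858]
[(61, 62, 18, 22)] [199, 113, 339, 253]
tcp [0.5178 0.3815 0.151 ] yaw 89.69 d [ 0.0166 -0.0046  0.3101] r [ 0.0007  0.0024 -0.0104]
```

Request:
{"fn": "carry_out", "kwargs": {
  "moves": [
    [-1,0.021,-0.0045,0.1,0,0,-0.01],
    [-0.3,0.021,-0.0045,0.2,0,0,-0.01],
    [0,0.021,-0.0045,0.3075,0,0,-0.01],
    [0.2,0.021,-0.0045,0.3075,0,0,-0.01],
    [0.4,0.021,-0.0045,0.3075,0,0,-0.01],
    [0.6,0.021,-0.0045,0.3075,0,0,-0.01],
    [0.8,0.021,-0.0045,0.3075,0,0,-0.01],
    [1,0.021,-0.0045,0.3075,0,0,-0.01],
    [1,0.021,-0.0045,0.3075,0,0,-0.01],
    [1,0.021,-0.0045,0.3075,0,0,-0.01]
  ],
  "force": 25
}}

```text
time_s: 17.68
tcp_pos: [0.5165, 0.3929, 0.0301]
tcp_rot: [0.0, 0.706, 0.708, 0.002]
contact_force: [0.0, -0.8, 7.2]
finger_gap: 0.0126
gripper_force: 24.5
```

```bash
python3 - <<'E'
from h import *
plan((.434,.0395,.2234),90)
E
```

```text
tcp [0.5165 0.3929 0.0301] yaw 90.1 d [-0.8822 -0.2064 -0.4855] r [ 0.0057 -0.0037  0.0033]
```

Request:
{"fn": "carry_out", "kwargs": {
  "moves": [
    [1,0,0,-0.1,0,0,0],
    [1,0,0,-0.25,0,0,0],
    [1,-0.15,-0.05,-0.4,0,0,0],
    [1,-0.3,-0.1,-0.485,0,0,0],
    [1,-0.45,-0.15,-0.485,0,0,0],
    [1,-0.6,-0.2,-0.485,0,0,0],
    [1,-0.75,-0.206,-0.485,0,0,0],
    [1,-0.87,-0.206,-0.485,0,0,0],
    [1,-0.87,-0.206,-0.485,0,0,0],
    [1,-0.87,-0.206,-0.485,0,0,0]
  ]
}}

```text
time_s: 18.92
tcp_pos: [0.4339, 0.0434, 0.2224]
tcp_rot: [0.0, 0.707, 0.707, 0.001]
contact_force: [0.8, 0.6, -0.7]
finger_gap: 0.0128
gripper_force: 24.6
```

Request:
{"fn": "carry_out", "kwargs": {
  "moves": [
    [1,0,0,0,0,0,0],
    [1,0,0,0,0,0,0],
    [1,0,0,0,0,0,0]
  ]
}}

```text
time_s: 19.3
tcp_pos: [0.4336, 0.045, 0.2218]
tcp_rot: [-0.0, 0.706, 0.709, 0.0]
contact_force: [0.1, 0.2, -1.7]
finger_gap: 0.0132
gripper_force: 24.6
```

```bash
python3 - <<'E'
from h import *
T=pose(); print(T[:3,:3].round(3).tolist()); im=viewer.snapshot('wrist'); cv2.imwrite('pics/w9.png',im); np.save('w9.npy',T); c=cam('wrist',T)
o=T[:3,3]
for dy in(0,-.003): print(dy,"disc exp",[proj((o[0]+a,o[1]+dy+b,o[2]-.027),c).round(1).tolist() for a,b in((0,.0265),(0,-.0265),(.0265,0),(-.0265,0))])
print("funnel exp",[proj((.432+a,-.0453+b,.133),c).round(1).tolist() for a,b in((0,.031),(0,-.031),(.031,0),(-.031,0))])
plan((.433,-.042,.17),90)
cv2.imwrite("pics/w9v.png",im)
E
```

```text
[[-0.004, 1.0, 0.0], [1.0, 0.004, 0.0], [0.0, 0.0, -1.0]]
0 disc exp [[273.5, 210.5], [272.8, 317.7], [332.6, 267.0], [213.6, 266.6]]
-0.003 disc exp [[273.4, 217.1], [272.7, 323.1], [332.2, 273.0], [213.9, 272.6]]
funnel exp [[269.6, 305.0], [269.4, 380.5], [315.2, 344.5], [223.9, 344.1]]
tcp [0.4336 0.0448 0.2218] yaw 90.21 d [-0.2169 -0.0023  0.1294] r [-0.0001 -0.0005  0.0071]
```

View pics/w9.png

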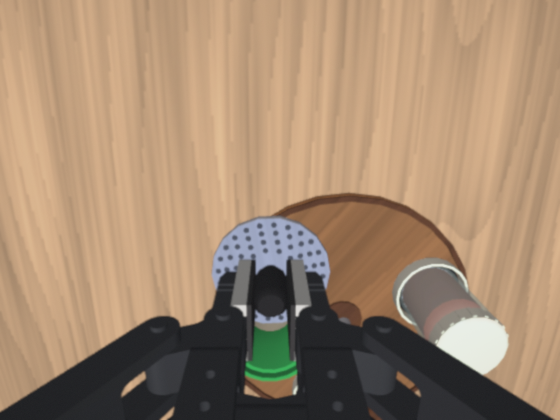

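Sieve held level: disc cols ≈213–329, rows ≈216–323; funnel's near edge at row ≈380, as predicted.

```bash
python3 - <<'E'
from h import *
im=cv2.imread("pics/w9.png").astype(int); hsv=cv2.cvtColor(im.astype(np.uint8),cv2.COLOR_BGR2HSV)
m=cv2.inRange(hsv,(100,20,70),(135,255,255)); m[:200]=0; m[330:]=0; m[:,:200]=0; m[:,345:]=0
cs,_=cv2.findContours(m,cv2.RETR_EXTERNAL,cv2.CHAIN_APPROX_NONE); pts=np.vstack([k for k in cs if len(k)>15]); print(cv2.boundingRect(pts))
p=pts[:,0]; top=p[p[:,1]<275]; h=cv2.convexHull(pts)
c=cam('wrist',np.load('w9.npy')); o=np.load('w9.npy')[:3,3]
W=np.array([onz(q,c,o[2]-.0265) for q in h[:,0]]); 
# circle fit of upper-half outline
U=W[W[:,1]>o[1]-.003]; A=np.c_[2*U,np.ones(len(U))]; s=np.linalg.lstsq(A,(U**2).sum(1),rcond=None)[0]; print("disc",s[:2]-o[:2],"r",np.sqrt(s[2]+s[:2]@s[:2]),len(U))
g=cv2.inRange(hsv,(45,100,30),(85,255,255)); print("green ext",cv2.boundingRect(cv2.findNonZero(g)))
# funnel circle fit from w7 near-half hull
T7=np.load('w7.npy'); c7=cam('wrist',T7); i7=cv2.imread("pics/w7.png"); g7=cv2.inRange(cv2.cvtColor(i7,cv2.COLOR_BGR2HSV),(45,100,30),(85,255,255))
for mm,cc in((g7,c7),(g,c)):
    H=cv2.convexHull(cv2.findNonZero(mm))[:,0]; W=np.array([onz(q+np.array([.5,.5])*0,cc,.133) for q in H])
    U=W[W[:,1]<(-.045 if cc is c7 else -.06)]; A=np.c_[2*U,np.ones(len(U))]; s=np.linalg.lstsq(A,(U**2).sum(1),rcond=None)[0]; print("funnel",s[:2],"r",np.sqrt(s[2]+s[:2]@s[:2]),len(U), U.min(0))
E
```

```text
(212, 218, 118, 105)
disc [-0.0011358  -0.00244485] r 0.026025124816841817 23
green ext (244, 325, 54, 56)
funnel [ 0.4317539  -0.04558104] r 0.03099514082720088 18 [ 0.40093933 -0.07613464]
funnel [ 0.43218626 -0.05984934] r 0.019185432549413545 12 [ 0.41416226 -0.07590267]
```

Request:
{"fn": "carry_out", "kwargs": {
  "moves": [
    [1,-0.1,-0.001,0.03,0,0,0.005],
    [1,-0.19,-0.002,0.06,0,0,0.005],
    [1,-0.218,-0.002,0.1,0,0,0.005],
    [1,-0.218,-0.002,0.124,0,0,0.005],
    [1,-0.218,-0.002,0.124,0,0,0.005],
    [1,-0.218,-0.002,0.124,0,0,0.005],
    [1,-0.218,-0.002,0.124,0,0,0.005]
  ]
}}

```text
time_s: 20.23
tcp_pos: [0.4334, -0.0427, 0.1727]
tcp_rot: [0.0, 0.707, 0.707, 0.0]
contact_force: [-0.3, 0.0, -0.7]
finger_gap: 0.0126
gripper_force: 24.6
```

```bash
python3 - <<'E'
from h import *
for i in range(3): plan((.4329,-.0426,.160),90); viewer.snapshot('wrist')
E
```

```text
tcp [ 0.4334 -0.0427  0.1727] yaw 90.03 d [ 0.0002 -0.0012  0.0318] r [ 0.0022 -0.0001  0.0011]
tcp [ 0.4333 -0.0429  0.1727] yaw 90.01 d [ 0.0006 -0.001   0.0317] r [0.0019 0.0001 0.0005]
tcp [ 0.4333 -0.043   0.1726] yaw 90.0 d [ 0.001  -0.0009  0.0315] r [0.0018 0.0001 0.0001]
```

Request:
{"fn": "carry_out", "kwargs": {
  "moves": [
    [1,0.001,-0.001,0.01,0,0,0],
    [1,0.001,-0.001,0.018,0,0,0],
    [1,0.001,-0.001,0.023,0,0,0],
    [1,0.001,-0.001,0.026,0,0,0],
    [1,0.001,-0.001,0.028,0,0,0],
    [1,0.001,-0.001,0.03,0,0,0],
    [1,0.001,-0.001,0.032,0,0,0]
  ]
}}

```text
time_s: 21.25
tcp_pos: [0.4326, -0.0429, 0.1594]
tcp_rot: [0.0, 0.707, 0.707, 0.0]
contact_force: [-0.3, -0.5, -0.6]
finger_gap: 0.0125
gripper_force: 24.6
```

Request:
{"fn": "carry_out", "kwargs": {
  "moves": [
    [1,0,0,0.002,0,0,0],
    [1,0,0,0.004,0,0,0],
    [1,0,0,0.005,0,0,0],
    [1,0,0,0.005,0,0,0]
  ]
}}

```text
time_s: 21.75
tcp_pos: [0.4327, -0.0429, 0.158]
tcp_rot: [0.0, 0.707, 0.707, 0.0]
contact_force: [-1.1, -0.1, 7.7]
finger_gap: 0.0128
gripper_force: 25.4
```

Request:
{"fn": "carry_out", "kwargs": {
  "moves": [
    [0.8,0,0,-0.001,0,0,0],
    [0.5,0,0,-0.001,0,0,0],
    [0.1,0,0,-0.001,0,0,0],
    [-0.3,0,0,-0.001,0,0,0],
    [-0.3,0,0,-0.02,0,0,0],
    [-1,0,0,-0.1,0,0,0],
    [-1,0,0,-0.2,0,0,0],
    [-1,0.1,0,-0.25,0,0,0],
    [-1,0.2,0,-0.25,0,0,0],
    [-1,0.2,0,-0.25,0,0,0]
  ]
}}

```text
time_s: 23.0
tcp_pos: [0.4327, 0.0402, 0.2585]
tcp_rot: [0.0, 0.705, 0.709, 0.001]
contact_force: [0.8, -0.7, -0.8]
finger_gap: 0.0856
gripper_force: 0.0
```

Request:
{"fn": "carry_out", "kwargs": {
  "moves": [
    [-1,0,0,0,0,0,0],
    [-1,0,0,0,0,0,0]
  ]
}}

```text
time_s: 23.25
tcp_pos: [0.4325, 0.0359, 0.2572]
tcp_rot: [-0.0, 0.708, 0.706, -0.0]
contact_force: [0.6, -0.7, 0.5]
finger_gap: 0.0853
gripper_force: 0.0
```

```bash
cat >> h.py <<'E'
def circ(W):
    A=np.c_[2*W,np.ones(len(W))]; s=np.linalg.lstsq(A,(W**2).sum(1),rcond=None)[0]; return s[:2].round(4),round(float(np.sqrt(s[2]+s[:2]@s[:2])),4)
E
python3 - <<'E'
from h import *
T=pose(); im=viewer.snapshot('wrist'); cv2.imwrite('pics/w10.png',im); np.save('w10.npy',T); c=cam('wrist',T); hsv=cv2.cvtColor(im,cv2.COLOR_BGR2HSV)
print(T[:3,3].round(4))
g=cv2.inRange(hsv,(45,100,30),(85,255,255)); H=cv2.convexHull(cv2.findNonZero(g))[:,0]
W=np.array([onz(q,c,.133) for q in H]); print("funnel",circ(W[W[:,1]<-.045]))
p=proj((.432,-.045,.132),c); q=[int(v) for v in(p[0]-55,p[1]-60,p[0]+55,min(p[1]+50,385))]; print(p)
m=np.zeros_like(g); m[q[1]:q[3],q[0]:q[2]]=cv2.inRange(hsv,(100,15,60),(135,255,255))[q[1]:q[3],q[0]:q[2]]
cs,_=cv2.findContours(m,0,1); k=np.vstack([z for z in cs if len(z)>12]); print(cv2.boundingRect(k))
W=np.array([onz(v,c,.132) for v in cv2.convexHull(k)[:,0]]); print("disc",circ(W))
print("knob pred",proj((.503,-.097,.162),c)); plan((.503,-.097,.21),90)
E
```

```text
[0.4325 0.0359 0.2572]
funnel (array([ 0.4319, -0.0454]), 0.0309)
[272.04820692 302.77202192]
(238, 242, 68, 90)
disc (array([ 0.4307, -0.0302]), 0.0365)
knob pred [368.65682709 385.45831046]
tcp [0.4325 0.036  0.2572] yaw 89.86 d [-0.332   0.1772  0.1182] r [-0.0011  0.0009 -0.0047]
```

Request:
{"fn": "carry_out", "kwargs": {
  "moves": [
    [-1,-0.2,0.177,0,0,0,0],
    [-1,-0.2,0.177,0,0,0,0],
    [-1,-0.2,0.177,0,0,0,0],
    [-1,-0.2,0.177,0,0,0,0],
    [-1,-0.2,0.177,0,0,0,0],
    [-1,-0.2,0.177,0,0,0,0]
  ]
}}

```text
time_s: 24.05
tcp_pos: [0.5029, -0.0422, 0.2576]
tcp_rot: [0.0, 0.707, 0.707, -0.0]
contact_force: [0.0, 0.9, 0.2]
finger_gap: 0.0853
gripper_force: 0.0
```

```bash
python3 - <<'E'
from h import *
T=np.load('w10.npy'); im=cv2.imread('pics/w10.png'); c=cam('wrist',T); hsv=cv2.cvtColor(im,cv2.COLOR_BGR2HSV)
m=cv2.inRange(hsv,(100,15,60),(135,255,255)); 
for u in(255,272,288): print(u,np.flatnonzero(m[270:345,u])[[0,-1]]+270)
print("disc exp",[proj((.4318+a,-.0453+b,.132),c).round(1).tolist() for a,b in((0,.0265),(0,-.0265),(.0265,0),(-.0265,0),(-.015,-.022),(.015,-.022))])
r=m[300]; print(np.flatnonzero(r[220:330])[[0,-1]]+220)
T=pose(); im=viewer.snapshot('wrist'); cv2.imwrite('pics/w11.png',im); np.save('w11.npy',T); c=cam('wrist',T); hsv=cv2.cvtColor(im,cv2.COLOR_BGR2HSV)
p=proj((.503,-.098,.162),c); print(T[:3,3].round(4),"knob pred",p)
x,y=int(p[0]),int(p[1]); print(hsv[y,x],hsv[y,x-50],hsv[y-45,x])
print([(u,hsv[y,u].tolist()) for u in range(x-50,x+51,5)]); print([(u,hsv[u,x].tolist()) for u in range(y-50,min(y+50,419),5)])
E
```

```text
255 [276 328]
272 [273 331]
288 [276 328]
disc exp [[271.7, 272.0], [271.9, 332.3], [306.6, 303.0], [237.0, 303.1], [252.6, 327.5], [291.1, 327.4]]
[238 304]
[ 0.5029 -0.0422  0.2576] knob pred [272.4982871  294.68438432]
[ 10 120 104] [ 13 128 160] [150   7 113]
[(222, [13, 128, 160]), (227, [13, 114, 159]), (232, [33, 17, 154]), (237, [26, 42, 145]), (242, [25, 71, 151]), (247, [11, 130, 102]), (252, [10, 123, 104]), (257, [9, 125, 110]), (262, [10, 124, 105]), (267, [10, 125, 100]), (272, [10, 120, 104]), (277, [9, 123, 106]), (282, [10, 125, 106]), (287, [10, 123, 104]), (292, [10, 124, 103]), (297, [11, 134, 103]), (302, [13, 127, 143]), (307, [13, 126, 146]), (312, [13, 125, 147]), (317, [13, 127, 155]), (322, [13, 127, 155])]
[(244, [150, 5, 113]), (249, [150, 7, 113]), (254, [9, 127, 70]), (259, [10, 129, 69]), (264, [10, 141, 83]), (269, [10, 126, 99]), (274, [10, 124, 107]), (279, [10, 123, 108]), (284, [9, 120, 104]), (289, [10, 123, 102]), (294, [10, 120, 104]), (299, [10, 125, 104]), (304, [9, 122, 107]), (309, [10, 123, 102]), (314, [14, 124, 109]), (319, [28, 83, 184]), (324, [19, 27, 133]), (329, [24, 25, 214]), (334, [41, 8, 241]), (339, [41, 8, 241])]
```

```bash
python3 - <<'E'
from h import *
T=np.load('w11.npy'); im=cv2.imread('pics/w11.png'); c=cam('wrist',T); hsv=cv2.cvtColor(im,cv2.COLOR_BGR2HSV)
m=cv2.inRange(hsv,(7,100,94),(12,145,122)); m=cv2.morphologyEx(m,cv2.MORPH_OPEN,np.ones((5,5))); n,l,s,ce=cv2.connectedComponentsWithStats(m)
i=l[294,272]; print(s[i],ce[i]); k=(l==i).astype(np.uint8); cs,_=cv2.findContours(k,0,1)
W=np.array([onz(v,c,.162) for v in cv2.convexHull(cs[0])[:,0]]); print("knob",circ(W))
# cup angles
plan((.503,-.098,.148),90)
E
```

```text
[ 246  266   56   48 2144] [273.12360075 289.56949627]
knob (array([ 0.5034, -0.0947]), 0.0185)
tcp [ 0.503  -0.0423  0.2576] yaw 90.04 d [-1.392e-01 -2.000e-04  2.741e-01] r [0.0003 0.0003 0.0015]
```

Request:
{"fn": "carry_out", "kwargs": {
  "moves": [
    [-0.4,-0.1355,0.001,0,0,0,0],
    [-0.4,-0.1355,0.001,0.05,0,0,0],
    [-0.4,-0.1355,0.001,0.1,0,0,0],
    [-0.4,-0.1355,0.001,0.16,0,0,0],
    [-0.4,-0.1355,0.001,0.22,0,0,0],
    [-0.4,-0.1355,0.001,0.272,0,0,0],
    [-0.4,-0.1355,0.001,0.272,0,0,0],
    [-0.4,-0.1355,0.001,0.272,0,0,0]
  ]
}}

```text
time_s: 25.1
tcp_pos: [0.5042, -0.0969, 0.1493]
tcp_rot: [0.0, 0.707, 0.707, 0.0]
contact_force: [-0.8, 0.1, 0.3]
finger_gap: 0.0599
gripper_force: 0.0
```

Request:
{"fn": "carry_out", "kwargs": {
  "moves": [
    [-0.2,0,0,0,0,0,0],
    [0,0,0,0,0,0,0],
    [0.2,0,0,0,0,0,0],
    [0.4,0,0,0,0,0,0],
    [0.6,0,0,0,0,0,0],
    [0.6,0,0,0,0,0,0]
  ],
  "force": 40
}}

```text
time_s: 25.85
tcp_pos: [0.5045, -0.0973, 0.1495]
tcp_rot: [0.001, 0.707, 0.707, 0.001]
contact_force: [-0.6, 0.4, 5.8]
finger_gap: 0.0391
gripper_force: 39.9
```

```bash
python3 - <<'E'
from h import *
print(robot.get_obs()['joint_pos'].round(2)); plan((.5034,-.0965,.148),126)
T=pose(); im=viewer.snapshot('top'); cv2.imwrite('pics/t2.png',im)
E
```

```text
[ 0.43  0.61 -0.43  1.98  0.43  0.63 -0.29]
tcp [ 0.5045 -0.0973  0.1495] yaw 89.96 d [ 0.0019 -0.0029  0.0038] r [ 0.0035  0.002  -1.2014]
```

Request:
{"fn": "carry_out", "kwargs": {
  "moves": [
    [0.6,0,0,0,0,0,-0.05],
    [0.6,0,0,0,0,0,-0.13],
    [0.6,0,0,0,0,0,-0.23],
    [0.6,0,0,0,0,0,-0.33],
    [0.6,0,0,0,0,0,-0.43],
    [0.6,0,0,0,0,0,-0.53],
    [0.6,0,0,0,0,0,-0.63],
    [0.6,0,0,0,0,0,-0.71],
    [0.6,0,0,0,0,0,-0.77],
    [0.6,0,0,0,0,0,-0.8]
  ]
}}

```text
time_s: 27.15
tcp_pos: [0.5045, -0.0972, 0.1495]
tcp_rot: [0.001, 0.545, 0.839, 0.0]
contact_force: [-0.5, -0.3, 5.9]
finger_gap: 0.0387
gripper_force: 40.1
```

Request:
{"fn": "carry_out", "kwargs": {
  "moves": [
    [0.6,0,0,0,0,0,-0.05],
    [0.6,0,0,0,0,0,-0.13],
    [0.6,0,0,0,0,0,-0.23],
    [0.6,0,0,0,0,0,-0.31],
    [0.6,0,0,0,0,0,-0.37],
    [0.6,0,0,0,0,0,-0.41],
    [0.6,0,0,0,0,0,-0.41],
    [0.6,0,0,0,0,0,-0.41],
    [0.6,0,0,0,0,0,-0.41]
  ]
}}

```text
time_s: 28.28
tcp_pos: [0.5045, -0.0973, 0.1495]
tcp_rot: [0.001, 0.452, 0.892, 0.0]
contact_force: [-0.9, -0.3, 7.1]
finger_gap: 0.0384
gripper_force: 40.1
```

```bash
python3 - <<'E'
from h import *
T=pose(); print(T[:3,3],np.degrees(np.arctan2(T[1,0],T[0,0])))
for n in("top","scene","wrist"):
    im=viewer.snapshot(n); cv2.imwrite(f'pics/{n}9.png',im); c=cam(n,T)
    g=cv2.inRange(cv2.cvtColor(im,cv2.COLOR_BGR2HSV),(45,100,30),(85,255,255))
    if n!="wrist":
        p=proj((.415,-.0965,.133),c); x,y=map(int,p); q=np.zeros_like(g); q[max(y-40,0):y+40,x-40:x+40]=g[max(y-40,0):y+40,x-40:x+40]; g=q; print(p)
    k=cv2.findNonZero(g)
    if k is None: print(n,"none"); continue
    b=cv2.boundingRect(k); print(n,b,len(k)); print(onz((b[0]+(b[2]-1)/2,b[1]+(b[3]-1)/2),c,.122))
E
```

```text
[ 0.50445177 -0.09725178  0.14951639] 126.2713781612495
[302.20916121 288.89904628]
top (290, 276, 26, 26) 131
[ 0.4161673  -0.09778621]
[326.89045092 142.5382572 ]
scene (315, 145, 22, 12) 108
[ 0.42915152 -0.085274  ]
wrist (4, 72, 172, 161) 6872
[ 0.412496   -0.09971317]
```

```bash
python3 - <<'E'
from h import *
T=pose(); im=cv2.imread('pics/wrist9.png'); c=cam('wrist',T); hsv=cv2.cvtColor(im,cv2.COLOR_BGR2HSV)
for nm,z,r in(("funnel",.133,.031),("disc",.132,.0265)):
    print(nm,[proj((.4155+r*np.cos(a),-.098+r*np.sin(a),z),c).round(0).tolist() for a in np.arange(0,6.2,np.pi/4)])
k=cv2.findNonZero(cv2.inRange(hsv,(45,100,30),(85,255,255))); W=np.array([onz(q,c,.133) for q in cv2.convexHull(k)[:,0]]); print(circ(W[W[:,0]>.41]),len(W))
m=cv2.inRange(hsv,(100,15,60),(135,255,255)); m[:, 200:]=0; m=cv2.morphologyEx(m,cv2.MORPH_OPEN,np.ones((3,3))); n,l,s,ce=cv2.connectedComponentsWithStats(m); i=1+s[1:,4].argmax(); print(s[i])
W=np.array([onz(v,c,.132) for v in cv2.convexHull(cv2.findNonZero((l==i).astype(np.uint8)))[:,0]]); print("disc",circ(W))
print(np.abs(robot.get_obs()['dq']).max())
E
```

```text
funnel [[154.0, 204.0], [164.0, 145.0], [125.0, 89.0], [61.0, 74.0], [14.0, 110.0], [11.0, 171.0], [51.0, 220.0], [108.0, 233.0]]
disc [[145.0, 197.0], [153.0, 147.0], [120.0, 100.0], [66.0, 87.0], [26.0, 117.0], [23.0, 168.0], [57.0, 210.0], [106.0, 222.0]]
(array([ 0.4142, -0.0949]), 0.033) 52
[   17    86   134   134 11871]
disc (array([ 0.4139, -0.0982]), 0.0262)
0.0025089817628947742
```

```bash
python3 -c "
from cell import robot
print(robot.close_job())"
```

```text
the job is handed in; nothing more can be done
None
```

The jar stands in the carousel cup with the funnel and sieve seated, turned to within about 2 mm sideways of straight front, with the knob still gripped. I handed the job in at about 28 s of the 72 s limit; no verdict was returned, and I took no final measurement of the closed jars or the bystanders.

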